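# Lengthen the telescopic roller cradle by one hole and lay the roller in it

## Robot

A 6-joint arm with a two-finger parallel gripper is mounted at the origin on the work surface. World frame = base frame: x ahead of the robot, y to its left, z up, the work surface at z = 0. Lengths are in m, angles in rad, forces in N, time in s.
With the tool pointing down it reaches from about 0.25 to 0.725 m from the base axis. Payload 4 kg.
Tool frame: the origin (TCP) lies on the front face of the gripper's body, between the roots of the fingers; the fingertips stand ctrl.finger_overhang ahead of it and the grasp point (between the pads) lies 54 mm ahead of it (ctrl.finger_overhang is the distance from the TCP to the fingertips, in m); x points along the fingers, z is the direction in which the jaws open and shut, and the axes are right-handed (so a half turn about x gives the same grasp; the last joint's range is limited). The gripper opens to 85 mm and grips with 20 to 120 N. Pads are 22 mm wide; open, the fingers measure 114 mm over their backs; the gripper's body (76 mm by 85 mm) begins 54 mm behind the grasp point. The pads swing forward as they close: fully open they stand 13 mm farther back than shut.
Start: joints at [-1.102, 0.241, 0.005, 1.335, 0, 1.571], TCP at [0.226, -0.446, 0.304] pointing down, gripper open.
Joint ranges: [-2.72, 2.72], [-1.05, 1.87], [-1.09, 1.28], [-1.99, 2.15], [-1.42, 1.44], [-3.14, 3.14]. Speed limits (rad/s): [2.79, 2.79, 3.14, 3.14, 3.14, 3.14].

## Interface

Orientations are given as a 3x3 rotation matrix whose columns are the frame's x, y, z axes.
In Python, from workcell import monitor, imaging, order, models, ctrl gives the robot as it stands.
- The arm moves only by the shell command python3 -m creep 'ROWS' [FORCE]. ROWS is JSON, a list of rows, each a list of 7 numbers: the shift along the tool's x, y, z in mm, then the turn, a rotation vector about the tool's x, y, z in degrees, then the closure, from 0 (fully open) to 1 (shut). A call has 1 to 10 rows; each row is the pose to reach, as a shift and turn from the pose commanded when the call began, along the tool's axes at that moment; what a row does not reach only later rows make up. A row lasts 1/12 s, in which the tool goes at most 41.7 mm and 7.16 degrees, less where a joint would pass 70% of its speed; a pose out of reach is approached as far as the arm can. A call with a gripper value outside its range is refused whole. The fingers move at their own pace and stop on an object; FORCE is the grip in N (left out, the last holds). Time passes only in rows, so rows that repeat a pose let the fingers close. It gives the time, the measured TCP pose, the force and the opening at its end, in the units of the state.
- monitor.get_obs(): the state, without advancing time (a new reading comes with each control period).
- imaging.capture(name): name is "scene" or "side" or "wrist"; returns the picture (420x560x3 uint8, blue, green, red); there is no depth.
- imaging.camera_model(name): a dict with "intrinsics" (3x3 intrinsics, pixels), "k1" (the pictures are not rectified: a ray, as slopes to the right and down, at radius r is drawn at 1 + k1 r^2 times it, then the intrinsics apply), "view" (4x4, takes a point from world to camera coordinates); the wrist camera has in their place "hand_eye" (4x4, takes a point from camera to tool coordinates, whose origin is the TCP and whose axes are the tool frame's). Camera axes: x right, y up, looking along -z (the intrinsics and any distortion apply to the point x, -y, -z); pixel columns grow to the right and rows downward; lengths in m; the calibration is good to about 2 mm. A picture is of the moment at which its call begins: read the wrist's pose just before it. camera_model takes no time and is no camera call.
- order.job_done(): hands the job in, once; it reports no verdict.
Trained networks look in the newest picture that a camera, given by its name, has taken for a name from the list of things; names that differ only in an ending like _2 or _b are one class to them, and where a whole thing is asked for, a point or a joint stands for the part that bears it (a point fixed in the world has none). Each returns a list of dicts, best first, with "p" (0 to 1); they miss things now and then, are a little off and sometimes report something else, mostly with a low value. They report only what shows in the picture. A call takes as long as a camera call.
- models.spot_in(camera, thing): "at" ([x, y, z] in m, in world coordinates, good to about 4 mm: the middle of the surface that is visible of it).
- models.outline_of(camera, thing): "pixels" (420x560 bool, what is visible of it).
The state is a dict: "clock": time; "joint_positions": joint angles; "qd": joint speeds; "joint_torque": joint torques, N m; "tool_pos": TCP position; "tcp_rot": TCP orientation; "force": force on the tool from outside, world axes, zero at the start; "torque": the same for the moment, N m; "width": finger opening in m.
Only numpy, scipy, OpenCV 4.12 (cv2) and the standard library are available. Lean on these libraries where they do the work, as an engineer would, in place of code of your own. Each camera call takes 0.05 s, during which the arm holds its last target.

## Task

Make the cradle long enough for the roller: press the snap button on its tube flush, slide the sleeve out to the next hole and let the button spring fully out there. Then take the roller from its wooden rest and lay it gently, not dropped, in the cradle's two vee rests, a journal in each, without disturbing the other things on the bench.

Things in the scene. Friction and masses are not known exactly. Their poses are not given: they have to be found in the camera images.
- cradle: Telescopic roller cradle fixed to the bench: grey base 110 x 262 x 12 mm, grey post at its -y end, and a level tube along its y axis (x = 0), axis 100 mm above the bench: a steel inner tube fixed in the post, with an aluminium sleeve (32 mm outside) sliding on it. Origin: centre of the base's underside; z up; +x points away from the robot, turned up to 0.3 rad. Nothing stands over the tube but the vees.
- vee_fixed (a point): Bottom middle of the notch of the dark steel vee rest on the post (90 degree notch, 42 mm wide at the top, 12 mm thick along y; its inner face at cradle y = -87 mm, its top 160 mm above the bench). Axes as the cradle's.
- vee_sliding (a point): The same point of the like vee rest on the sleeve's far (+y) end; it moves with the sleeve. Its inner face lies at cradle y = +53 mm as found, +87 mm when the sleeve is one hole farther out.
- button_top (a point): Top of the domed steel snap button, 14 mm across, that stands 6 mm out of a hole in the sleeve, at cradle y = -5 mm, 22 mm from the tube's axis. It points to the +x side, 40 degrees above level: (0.766, 0, 0.643) in the cradle's frame. It sits in the inner tube, so it does not travel with the sleeve; pressed, it sinks towards the tube's axis. Axes as the cradle's.
- catch (a joint): How far the button is pressed in, m: 0 fully out, 0.006 flush (4 N at first, 7 N flush), 0.009 trapped under the sleeve's wall. Out, it locks the sleeve (1 mm play). Flush, its dome slips under the wall when the sleeve is pulled along (about 20 N); in the next hole it springs out by itself unless a finger covers that hole.
- sleeve (a joint): How far the sleeve is slid out (cradle +y), m: 0 as found, 0.034 at the next hole, 0.068 at the last. Three 16 mm holes 34 mm apart on the button's side; the two free ones lie towards the post. 3 N friction. Pinched across the button's line, one finger flat on the button and the other on the sleeve's back, the button goes flush and the sleeve comes along with the fingers.
- seat (a point): Where the roller's centre belongs: cradle (0, 0, 150 mm), midway between the vees once the sleeve is one hole out. Axes as the cradle's; the seated roller lies along y.
- roller_mid (a point): Centre of the roller: aluminium drum 44 mm in diameter, 162 mm long, with a steel journal 16 mm in diameter and 19 mm long at each end (200 mm in all, 0.35 to 0.65 kg). Its y axis runs along it; either way round will do. It lies level on its rest, axis 58 mm above the bench. Only with the sleeve one hole out does the drum fit between the vees, 6 mm spare at each end.
- rest: Wooden rest fixed to the bench, base 90 x 150 x 14 mm, with two wooden vees 18 mm thick at y = -58 and +58 mm that carry the roller along its y axis; the roller's middle is free for fingers. Origin: centre of its underside.
- file: Bystander, leave alone: flat file with a dark wooden handle, 240 mm long, lying between the other things; origin under its middle.
- shell: Bystander, leave alone: glossy black dome (headlamp shell), 160 mm across and 115 mm high; origin under its middle.
- offcut: Bystander, leave alone: short upright aluminium pipe offcut, 64 mm across, 55 mm high; origin under its middle.
- can: Bystander, leave alone: white can, 60 mm across, 150 mm high; origin under its middle.
- tray: Bystander, leave alone: open grey plastic tray, 130 x 90 x 45 mm; origin under its middle.
- square: Bystander, leave alone: steel try square lying on the bench, about 150 x 110 mm; origin under its middle.
- roller: The roller itself, with the same point and axes as roller_mid.

How it is judged:
By the outcome, as a careful person would: the job done as asked, in the order asked, and still so for the second after the job is handed in, with the robot touching nothing.
It also fails if it takes over 48 s, if anything falls off the work surface, if the arm or the gripper's body presses on something with over 40 N, if the wrist force passes 120 N, or if a joint passes its speed limit or range.

## Working session

There is one attempt and no reset: what is moved stays moved. The work goes in short steps, Python scripts to look and compute and a shell command to move; the robot and the scene stay as the last step left them, time stands still between calls to the robot, and variables do not carry over. Pictures are saved under pics/ and viewed, and the job is handed in when it is done.

```bash
ls; mkdir -p pics; cat > snap.py <<'E'
import cv2,sys
from workcell import imaging,monitor
E
python3 - <<'E'
from workcell import monitor, imaging, order, models, ctrl
import cv2
o=monitor.get_obs(); print({k:o[k] for k in o}); print(ctrl.finger_overhang)
for n in ("scene","side"):
    cv2.imwrite(f"pics/{n}0.png",imaging.capture(n))
    print(imaging.camera_model(n))
print(imaging.camera_model("wrist"))
E
```

```text
pics
{'clock': 0.0, 'joint_positions': array([-1.10201682e+00,  2.41413657e-01,  3.74666207e-03,  1.33521062e+00,
       -1.94913914e-05,  1.57077941e+00]), 'qd': array([-0.00115394,  0.00193943, -0.00216114,  0.00158279, -0.0016103 ,
       -0.00025635]), 'joint_torque': array([-8.82948480e-04, -3.72315109e+01,  2.52409726e+01,  1.71263935e-02,
       -7.78697631e-05, -3.48565848e-06]), 'tool_pos': array([ 0.22568043, -0.44563875,  0.30302103]), 'tcp_rot': array([[-9.57709847e-04,  8.92112707e-01,  4.51811910e-01],
       [ 1.84795294e-03,  4.51812924e-01, -8.92110793e-01],
       [-9.99997834e-01, -1.94561451e-05, -2.08128798e-03]]), 'force': array([-0.00563659,  0.12121801,  0.10927281]), 'torque': array([-0.0263724 , -0.00595014, -0.02971614]), 'width': 0.08528491793182977}
0.0726
{'intrinsics': array([[426.17006134,   0.        , 281.3500043 ],
       [  0.        , 426.17006134, 214.86456631],
       [  0.        ,   0.        ,   1.        ]]), 'k1': 0.028173107012138668, 'view': array([[ 0.13001169,  0.99143937, -0.01203899, -0.0611463 ],
       [-0.79896015,  0.111946  ,  0.
[... 451 characters left out ...]
.64973248, -0.14502751],
       [-0.07798721,  0.64506315,  0.76013915, -1.28778651],
       [ 0.        ,  0.        ,  0.        ,  1.        ]])}
{'intrinsics': array([[330.26484114,   0.        , 274.2138257 ],
       [  0.        , 330.26484114, 208.8335655 ],
       [  0.        ,   0.        ,   1.        ]]), 'k1': -0.07836207857532033, 'hand_eye': array([[-7.19942719e-04,  3.16849074e-01, -9.48475696e-01,
        -7.10644415e-02],
       [-1.19792808e-03,  9.48474988e-01,  3.16849747e-01,
         8.25571842e-02],
       [ 9.99999023e-01,  1.36431934e-03, -3.03285258e-04,
        -3.62609195e-04],
       [ 0.00000000e+00,  0.00000000e+00,  0.00000000e+00,
         1.00000000e+00]])}
```

View pics/scene0.png

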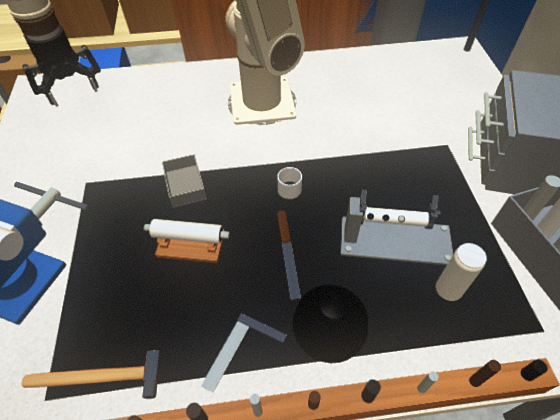

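View pics/side0.png

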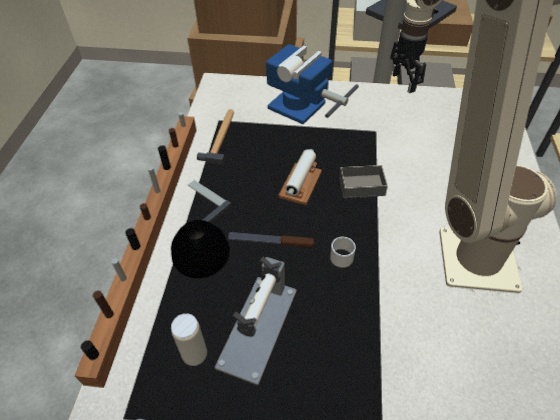

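The scene shows the roller on its rest at about (187,235), the cradle base at (395,240) with its post at (355,215), and the button or a hole at about (400,217). The can is at (460,270) and the shell at (330,320). The side view agrees.

```bash
python3 - <<'E'
from workcell import monitor, imaging, order, models, ctrl
import cv2,numpy as np
np.set_printoptions(precision=4,suppress=True)
for n in ("scene","side"):
    for t in ("vee_fixed","vee_sliding","button_top","roller_mid","rest","cradle"):
        r=models.spot_in(n,t)
        print(n,t,[(np.array(d["at"]),round(d["p"],2)) for d in r[:2]])
for n,(x,y) in {"scene":(400,225),"side":(258,310)}.items():
    im=cv2.imread(f"pics/{n}0.png"); c=im[y-60:y+60,x-70:x+70]
    cv2.imwrite(f"pics/{n}_crop.png",cv2.resize(c,None,fx=5,fy=5,interpolation=cv2.INTER_CUBIC))
print(monitor.get_obs()["clock"])
E
```

```text
scene vee_fixed []
scene vee_sliding [(array([0.5724, 0.2689, 0.1165]), 0.93)]
scene button_top []
scene roller_mid [(array([ 0.5167, -0.2277,  0.075 ]), 0.62), (array([0.3818, 0.0349, 0.0322]), 0.43)]
scene rest [(array([ 0.5336, -0.2297,  0.0134]), 0.64)]
scene cradle [(array([0.5725, 0.2577, 0.0125]), 0.86)]
side vee_fixed [(array([0.5573, 0.2884, 0.0083]), 0.75)]
side vee_sliding [(array([0.5711, 0.2765, 0.1159]), 0.89)]
side button_top [(array([ 0.3158, -0.2567,  0.0174]), 0.24)]
side roller_mid [(array([ 0.5083, -0.2077,  0.0757]), 0.86)]
side rest [(array([ 0.4883, -0.2022,  0.0092]), 0.66)]
side cradle [(array([0.5585, 0.2923, 0.0092]), 0.73), (array([0.5669, 0.2743, 0.117 ]), 0.62)]
0.7
```

View pics/scene_crop.png

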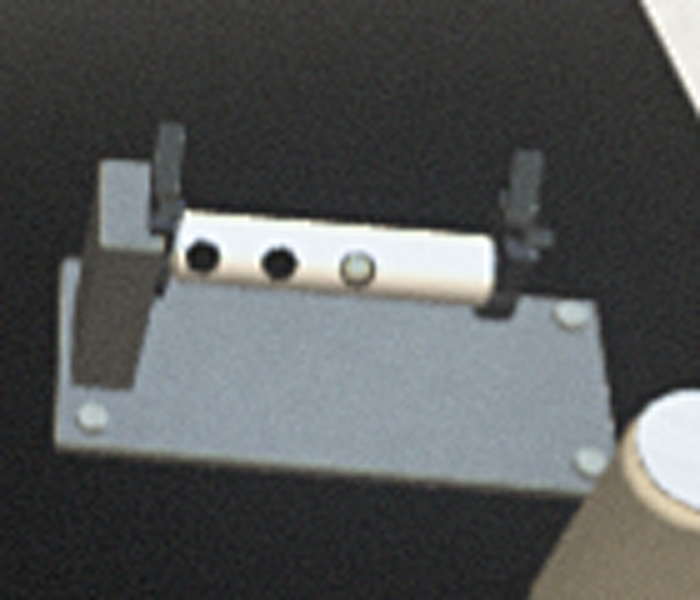

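View pics/side_crop.png

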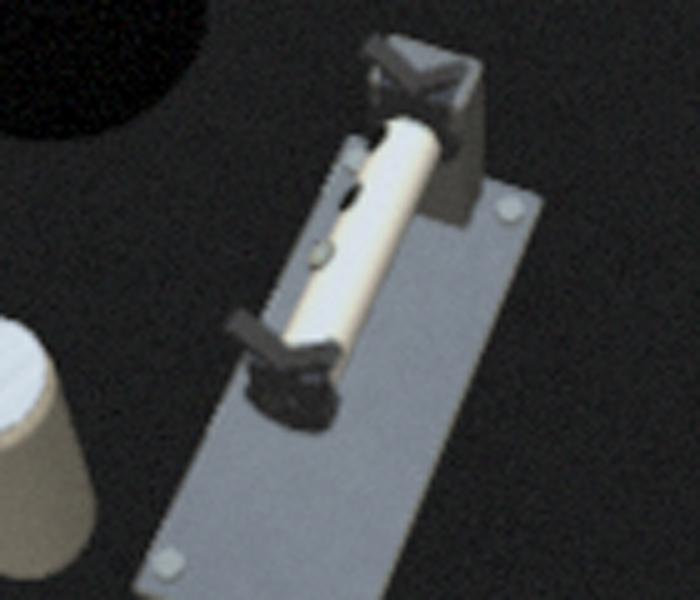

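```bash
cat > geo.py <<'E'
import numpy as np
from workcell import imaging
np.set_printoptions(precision=4,suppress=True)
def project(cm,P,view=None):
    V=cm["view"] if view is None else view
    P=np.atleast_2d(P); c=P@V[:3,:3].T+V[:3,3]
    x=c[:,0]/-c[:,2]; y=-c[:,1]/-c[:,2]; r2=x*x+y*y; s=1+cm["k1"]*r2
    K=cm["intrinsics"]; return np.c_[K[0,0]*x*s+K[0,2],K[1,1]*y*s+K[1,2]]
def wristview(o):
    cm=imaging.camera_model("wrist"); T=np.eye(4);T[:3,:3]=o["tcp_rot"];T[:3,3]=o["tool_pos"]
    return cm,np.linalg.inv(T@cm["hand_eye"])
def place(p,L):
    c,s=np.cos(p[2]),np.sin(p[2]); L=np.atleast_2d(L)
    return np.c_[p[0]+c*L[:,0]-s*L[:,1],p[1]+s*L[:,0]+c*L[:,1],L[:,2]]
E
cat > fit.py <<'E'
from geo import *
from scipy.optimize import least_squares
sc=imaging.camera_model("scene");sd=imaging.camera_model("side")
def u(c,o): return (np.array(c)+.5)/5-.5+np.array(o)
so,do=(330,165),(188,250)
A=[(sc,(55,-131,12),u((57,441),so)),(sc,(-55,-131,12),u((62,262),so)),(sc,(-55,131,12),u((597,300),so)),(sc,(16.85,-5,114.1),u((357,268),so)),
(sd,(-55,-131,12),u((543,203),do)),(sd,(55,-131,12),u((357,138),do)),(sd,(55,131,12),u((135,588),do)),(sd,(16.85,-5,114.1),u((318,254),do))]
f=lambda p:np.concatenate([(project(c,place(p,np.array(L)/1000))[0]-q) for c,L,q in A])
r=least_squares(f,[.57,.25,0],loss="soft_l1");print(r.x);print(f(r.x).reshape(-1,2))
E
python3 fit.py
python3 - <<'E'
import cv2
for n,(x,y) in {"scene":(190,235),"side":(300,175)}.items():
    im=cv2.imread(f"pics/{n}0.png"); c=im[y-50:y+50,x-60:x+60]
    cv2.imwrite(f"pics/{n}_cropr.png",cv2.resize(c,None,fx=5,fy=5,interpolation=cv2.INTER_CUBIC))
E
```

```text
[ 0.568   0.2671 -0.2429]
[[-0.1004 -0.0791]
 [ 0.2171 -1.5848]
 [ 0.2532 -0.2914]
 [ 2.6517  0.8601]
 [ 1.439  -2.1142]
 [-0.5847 -1.6638]
 [ 0.3785 -0.2291]
 [-0.5015  0.2744]]
```

View pics/scene_cropr.png

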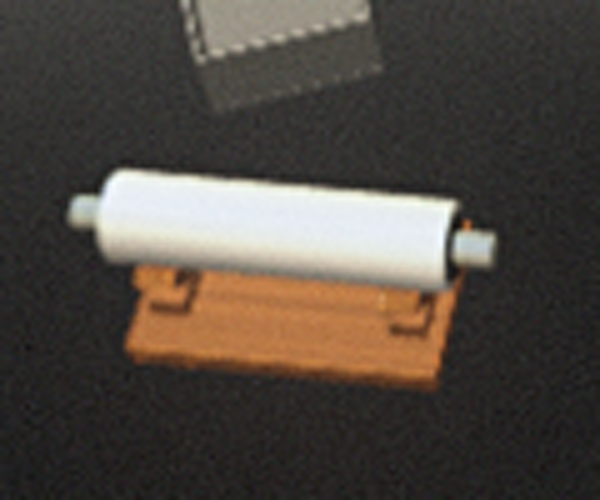

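View pics/side_cropr.png

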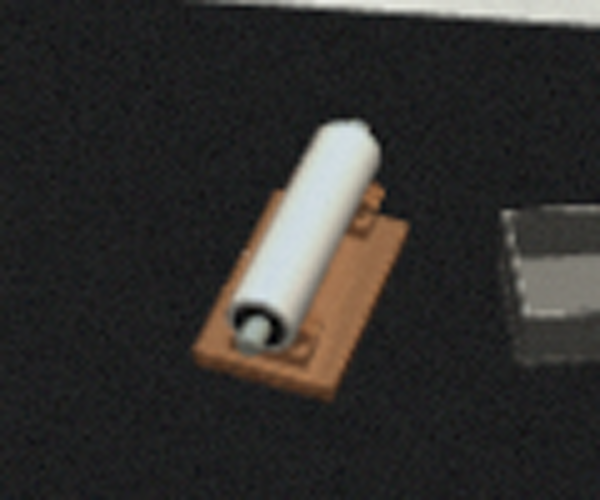

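```bash
cat > fitr.py <<'E'
from fit import *
so,do=(130,185),(240,125)
A[:]=[(sc,(0,-100,58),u((71,211),so)),(sc,(0,100,58),u((495,249),so)),(sd,(0,100,58),u((246,340),do)),(sd,(0,-100,64),u((366,128),do))]
r=least_squares(f,[.51,-.22,0],loss="soft_l1");print(r.x);print(f(r.x).reshape(-1,2))
E
python3 fitr.py
```

```text
[ 0.568   0.2671 -0.2429]
[[-0.1004 -0.0791]
 [ 0.2171 -1.5848]
 [ 0.2532 -0.2914]
 [ 2.6517  0.8601]
 [ 1.439  -2.1142]
 [-0.5847 -1.6638]
 [ 0.3785 -0.2291]
 [-0.5015  0.2744]]
[ 0.5084 -0.2288 -0.2619]
[[ 0.8066 -0.3132]
 [-0.5247  0.7814]
 [ 0.8523  0.7225]
 [-0.4421 -1.9042]]
```

```bash
cat > plan.py <<'E'
from geo import *
from workcell import monitor
from scipy.spatial.transform import Rotation as Ro
def Rcradle(yaw): return Ro.from_euler("z",yaw).as_matrix()
def rows(Rt,pt,o=None):
    o=o or monitor.get_obs(); R0=o["tcp_rot"];p0=o["tool_pos"]
    s=R0.T@(np.array(pt)-p0)*1000; t=np.degrees(Ro.from_matrix(R0.T@Rt).as_rotvec())
    return np.round(s,1),np.round(t,2)
aL=np.array([.6428,0,-.766]); nL=np.array([.766,0,.6428])
def pinch(C,back=52,side=0,up=0,y=-5):
    """TCP pose, cradle pose C=(x,y,yaw); back = mm from tube axis along -a"""
    Rc=Rcradle(C[2]); Rt=Rc@np.c_[aL,[0,1,0],nL]
    L=np.array([0,y,100.])-back*aL+up*nL
    return Rt,place(C,L/1000)[0]
E
python3 - <<'E'
from plan import *
from workcell import models
C=(.568,.2671,-.2429)
for b in (150,52):
    Rt,p=pinch(C,b); print(b,p,*rows(Rt,p))
print([(d["at"],d["p"]) for d in models.spot_in("side","can")[:2]],[(d["at"],d["p"]) for d in models.spot_in("side","shell")[:1]])
E
```

```text
150 [0.4732 0.2854 0.2149] [  89.   551.1 -540.8] [-47.16 -37.47  17.17]
52 [0.5344 0.2703 0.1398] [ 164.1  598.8 -499.7] [-47.16 -37.47  17.17]
[([0.6984, 0.364, 0.1312], 0.73), ([0.5574, 0.2887, 0.0096], 0.61)] [([0.7437, 0.1033, 0.0724], 0.94)]
```

```bash
python3 -m creep '[[9,55,-54,0,0,0,0],[9,110,-108,0,0,0,0],[9,551,-541,-47.2,-37.5,17.2,0],[9,551,-541,-47.2,-37.5,17.2,0],[9,551,-541,-47.2,-37.5,17.2,0],[9,551,-541,-47.2,-37.5,17.2,0],[9,551,-541,-47.2,-37.5,17.2,0],[9,551,-541,-47.2,-37.5,17.2,0],[9,551,-541,-47.2,-37.5,17.2,0],[9,551,-541,-47.2,-37.5,17.2,0]]' 60
python3 - <<'E'
from plan import *
C=(.568,.2671,-.2429)
Rt,p=pinch(C,150); print(p,*rows(Rt,p+np.array([-.02,0,.05])))
E
```

```text
clock: 1.63
tool_pos: [0.3589, -0.05, 0.2973]
tcp_rot: [[0.581, 0.305, 0.754], [-0.166, 0.952, -0.257], [-0.797, 0.024, 0.604]]
force: [1.0, -0.6, 0.3]
width: 0.0854
[0.4732 0.2854 0.2149] [ 25.  347.3 -34.7] [-3.89 -2.8   1.32]
```

```bash
python3 -m creep '[[25,347,-35,-3.9,-2.8,1.3,0],[25,347,-35,-3.9,-2.8,1.3,0],[25,347,-35,-3.9,-2.8,1.3,0],[25,347,-35,-3.9,-2.8,1.3,0],[25,347,-35,-3.9,-2.8,1.3,0],[25,347,-35,-3.9,-2.8,1.3,0],[25,347,-35,-3.9,-2.8,1.3,0],[25,347,-35,-3.9,-2.8,1.3,0],[25,347,-35,-3.9,-2.8,1.3,0],[25,347,-35,-3.9,-2.8,1.3,0]]'
cat > wlook.py <<'E'
import sys,cv2
from plan import *
from workcell import imaging,models
C=(float(sys.argv[2]),float(sys.argv[3]),float(sys.argv[4]))
o=monitor.get_obs(); im=imaging.capture("wrist"); cv2.imwrite(f"pics/{sys.argv[1]}_raw.png",im)
np.savez(f"pics/{sys.argv[1]}.npz",R=o["tcp_rot"],p=o["tool_pos"])
cm,V=wristview(o)
ov=im.copy()
pts=dict(btn=(16.85,-5,114.1),h1=(12.26,-39,110.3),h2=(12.26,-73,110.3),c1=(-55,-131,12),c2=(55,-131,12),c3=(55,131,12),c4=(-55,131,12))
for k,L in pts.items():
    q=project(cm,place(C,np.array(L)/1000.),V)[0]; print(k,q)
    if abs(q).max()<2000: cv2.drawMarker(ov,tuple(int(round(v)) for v in q),(0,0,255),cv2.MARKER_CROSS,10,1)
cv2.imwrite(f"pics/{sys.argv[1]}.png",ov); print(o["clock"],o["tool_pos"])
E
python3 wlook.py w1 .568 .2671 -.2429
```

```text
clock: 2.47
tool_pos: [0.4549, 0.2877, 0.2631]
tcp_rot: [[0.619, 0.24, 0.748], [-0.152, 0.971, -0.185], [-0.771, 0.001, 0.637]]
force: [-0.4, 0.3, -0.1]
width: 0.0852
btn [280.3583 197.8642]
h1 [273.3979 234.7865]
h2 [273.4439 268.9409]
c1 [167.6864 301.1492]
c2 [250.2401 269.8507]
c3 [244.7342  44.0002]
c4 [137.9865  33.1735]
2.4667 [0.4549 0.2877 0.2631]
```

View pics/w1.png

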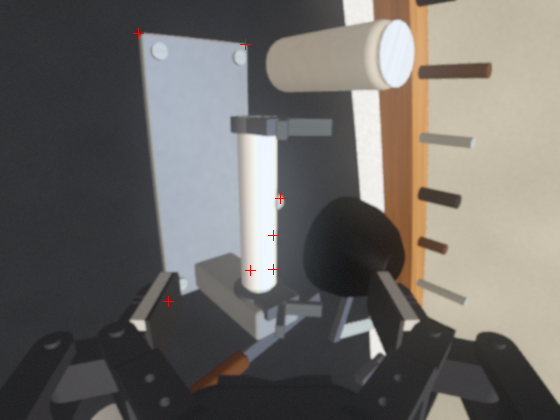

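```bash
python3 - <<'E'
import cv2
im=cv2.imread("pics/w1_raw.png"); cv2.imwrite("pics/w1_z.png",cv2.resize(im[20:320,130:350],None,fx=2.7,fy=2,interpolation=cv2.INTER_CUBIC)) if 0 else None
cv2.imwrite("pics/w1_a.png",cv2.resize(im[100:220,210:350],None,fx=5,fy=5,interpolation=cv2.INTER_CUBIC))
cv2.imwrite("pics/w1_b.png",cv2.resize(im[20:80,125:265],None,fx=5,fy=5,interpolation=cv2.INTER_CUBIC))
E
```

```text
(no output)
```

View pics/w1_a.png

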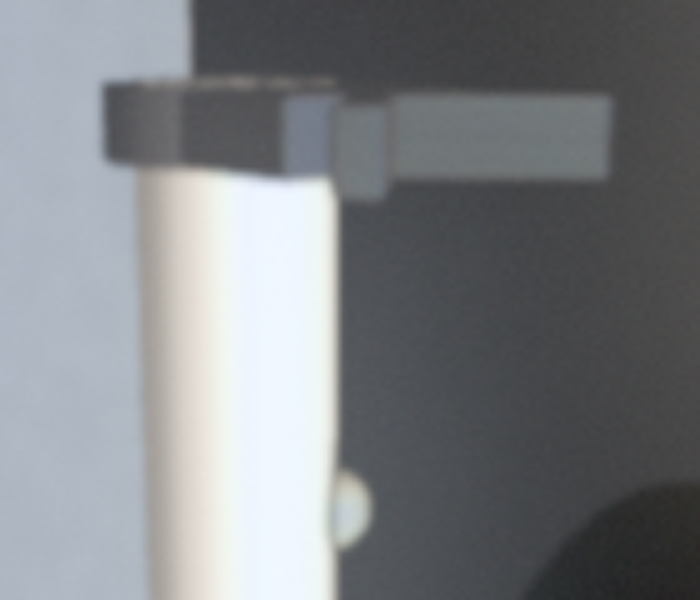

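View pics/w1_b.png

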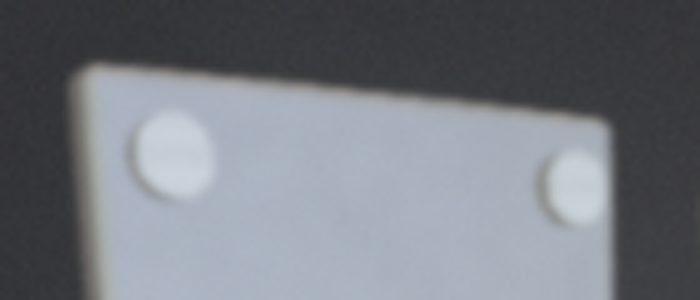

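```bash
cat > fitw.py <<'E'
from plan import *
from scipy.optimize import least_squares
d=np.load("pics/w1.npz"); cm,V=wristview(dict(tcp_rot=d["R"],tool_pos=d["p"]))
B=[((16.85,-5,114.1),(283.8,201.8)),((-55,131,12),(143.1,32.6)),((55,131,12),(247,43.3))]
def f(p):
    r=[]
    for L,q in B: r+=list(project(cm,place(p,np.array(L)/1000),V)[0]-q)
    ax=project(cm,place(p,np.array([[0,-30,100],[0,50,100.]])/1000),V)
    for row,c in ((201.8,257.9),(140,256.8)):
        t=(row-ax[0,1])/(ax[1,1]-ax[0,1]); r.append(2*(ax[0,0]+t*(ax[1,0]-ax[0,0])-c))
    return np.array(r)
r=least_squares(f,[.568,.267,-.243],loss="soft_l1"); print(r.x,f(r.x))
g=lambda q:f(q[:3]) 
E
python3 fitw.py
```

```text
[ 0.5714  0.2666 -0.2453] [-0.4126 -4.9547 -0.7988  0.4165  0.679   0.869  -0.1414  0.3037]
```

```bash
cat >> fitw.py <<'E'
p=r.x
for L in ((12.3,53,110.3),(21,53,160),(21,65,160),(-21,53,160),(16.85,-5,114.1),(16.85,-9,114.1),(0,-87,116)):
    print(L,project(cm,place(p,np.array(L)/1000),V)[0])
E
python3 fitw.py
```

```text
[ 0.5714  0.2666 -0.2453] [-0.4126 -4.9547 -0.7988  0.4165  0.679   0.869  -0.1414  0.3037]
(12.3, 53, 110.3) [276.7101 127.6579]
(21, 53, 160) [331.0044 131.6305]
(21, 65, 160) [331.8328 114.3079]
(-21, 53, 160) [286.9637 135.2631]
(16.85, -5, 114.1) [283.3874 196.8453]
(16.85, -9, 114.1) [283.3407 201.3109]
(0, -87, 116) [269.7585 287.8372]
```

```bash
python3 - <<'E'
import cv2
im=cv2.imread("pics/w1_raw.png")
cv2.imwrite("pics/w1_c.png",cv2.resize(im[240:340,190:330],None,fx=5,fy=5,interpolation=cv2.INTER_CUBIC))
E
```

```text
(no output)
```

View pics/w1_c.png

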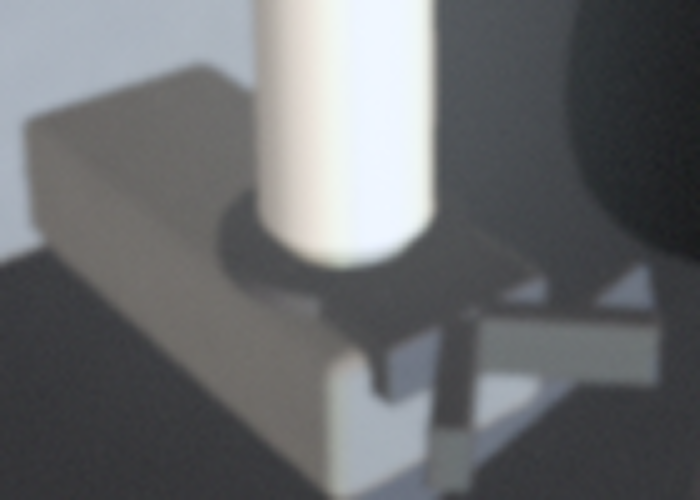

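```bash
cat > fitw2.py <<'E'
import fitw
from fitw import *
B[:]=[((16.85,-5,114.1),(283.8,201.8)),((21,53,160),(332,135.6)),((21,65,160),(332,118.6)),((21,-87,160),(321.5,303.6)),((21,-99,160),(321.5,316.5))]
r=least_squares(f,[.568,.267,-.243],loss="soft_l1"); print(r.x,f(r.x))
C=r.x
for b in (100,60,52):
    Rt,q=pinch(C,b); print(b,q,*rows(Rt,q))
E
python3 fitw2.py|tail -6
```

```text
(0, -87, 116) [269.7585 287.8372]
[ 0.5708  0.2634 -0.2446] [-0.3167 -1.4177 -1.1082  0.5527 -0.2846  0.355   0.1431  0.2911 -0.5874
 -0.8713  0.1461  0.5342]
100 [0.5072 0.2741 0.1766] [101.    2.2 -13.2] [ 0.1  -0.43  0.03]
60 [0.5321 0.2679 0.146 ] [141.    2.2 -12.9] [ 0.1  -0.43  0.03]
52 [0.5371 0.2667 0.1398] [149.    2.2 -12.9] [ 0.1  -0.43  0.03]
```

```bash
python3 -m creep '[[30,1.5,-13,0,-0.4,0,0],[65,1.5,-13,0,-0.4,0,0],[101,1.5,-13,0,-0.4,0,0],[125,1.5,-13,0,-0.4,0,0.3],[148,1.5,-13,0,-0.4,0,0.3],[148,1.5,-13,0,-0.4,0,0.3],[148,1.5,-13,0,-0.4,0,0.3]]'
python3 wlook.py w2 .5708 .2634 -.2446; python3 -c "
from plan import *
Rt,q=pinch((.5708,.2634,-.2446),52); print(rows(Rt,q))"
```

```text
clock: 3.1
tool_pos: [0.5355, 0.2619, 0.1403]
tcp_rot: [[0.621, 0.246, 0.744], [-0.16, 0.969, -0.187], [-0.767, -0.003, 0.641]]
force: [-0.1, 0.9, 0.3]
width: 0.0599
btn [322.9207 287.7699]
h1 [306.4005 350.182 ]
h2 [303.947  402.0818]
c1 [127.7875 419.4919]
c2 [256.6268 348.7865]
c3 [248.6754  -0.6954]
c4 [ 42.0521 -34.9068]
3.1 [0.5355 0.2619 0.1403]
(array([ 1.6,  4. , -0.8]), array([-0.09, -0.02,  0.17]))
```

View pics/w2.png

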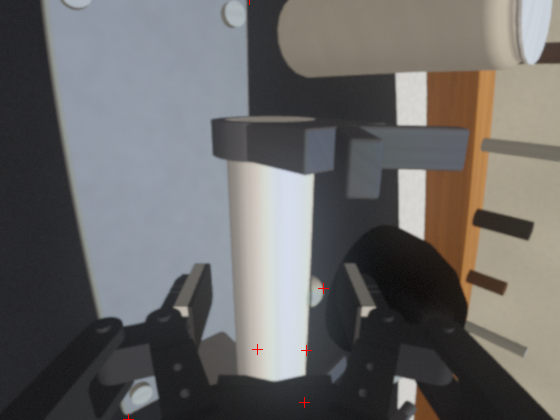

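```bash
python3 - <<'E'
from plan import *
o=monitor.get_obs(); cm,V=wristview(o); print(o["clock"],o["tool_pos"],o["qd"])
T=lambda t:o["tool_pos"]+o["tcp_rot"]@(np.array(t)/1000)
for t in ((54,0,22),(54,0,-16),(54,11,22),(54,-11,22),(50,0,22),(54,0,0)): print(t,project(cm,T(t),V)[0])
E
```

```text
3.15 [0.5358 0.2629 0.1415] [ 0.0197 -0.0243  0.0183 -0.0021  0.0012 -0.0003]
(54, 0, 22) [321.6978 296.5049]
(54, 0, -16) [235.3166 296.6412]
(54, 11, 22) [322.9769 274.5539]
(54, -11, 22) [320.4535 317.2444]
(50, 0, 22) [322.9475 301.7671]
(54, 0, 0) [271.6981 296.7009]
```

```bash
python3 -m creep '[[1,2.5,0.5,0,0,0,0.3],[1,2.5,0.5,0,0,0,0.3],[1,2.5,0.5,0,0,0,0.5],[1,2.5,0.5,0,0,0,0.5],[1,2.5,0.5,0,0,0,0.52],[1,2.5,0.5,0,0,0,0.52]]' 60
python3 wlook.py w3 .5708 .2634 -.2446; python3 -c "
from plan import *
Rt,q=pinch((.5708,.2634,-.2446),52); print(rows(Rt,q))"
```

```text
clock: 3.65
tool_pos: [0.5377, 0.2666, 0.1412]
tcp_rot: [[0.624, 0.243, 0.743], [-0.156, 0.97, -0.186], [-0.766, -0.0, 0.643]]
force: [-0.3, -0.0, 0.1]
width: 0.041
btn [319.108  298.2333]
h1 [303.0773 359.1094]
h2 [300.8932 409.7837]
c1 [126.7851 425.7061]
c2 [254.83   354.4649]
c3 [246.3845   9.7984]
c4 [ 41.0089 -21.042 ]
3.65 [0.5377 0.2666 0.1412]
(array([ 0.6, -0. , -1.1]), array([-0.04,  0.01,  0.05]))
```

View pics/w3_raw.png

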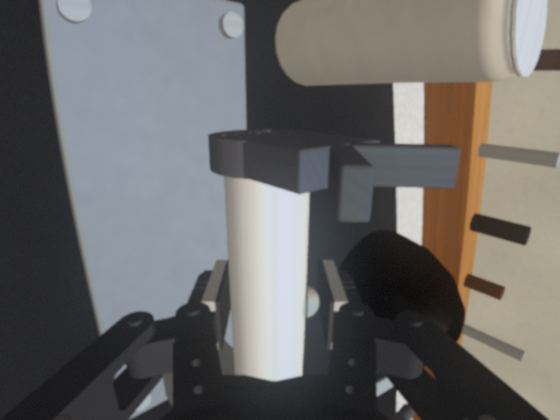

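```bash
python3 -m creep '[[0.5,-1,-1,0,0,0,0.52],[0.5,-1,-1,0,0,0,1],[0.5,-1,-1,0,0,0,1],[0.5,-1,-1,0,0,0,1],[0.5,-1,-1,0,0,0,1],[0.5,-1,-1,0,0,0,1]]' 60
python3 wlook.py w4 .5708 .2634 -.2446
```

```text
clock: 4.2
tool_pos: [0.5358, 0.2658, 0.1392]
tcp_rot: [[0.622, 0.242, 0.745], [-0.156, 0.97, -0.185], [-0.768, -0.001, 0.641]]
force: [-6.3, 1.2, 3.2]
width: 0.0305
btn [325.4945 296.5802]
h1 [308.7404 357.9155]
h2 [305.9749 408.9717]
c1 [129.8593 424.7715]
c2 [257.9234 353.7302]
c3 [251.5112   7.4635]
c4 [ 46.7058 -25.2049]
4.2 [0.5358 0.2658 0.1392]
```

View pics/w4_raw.png

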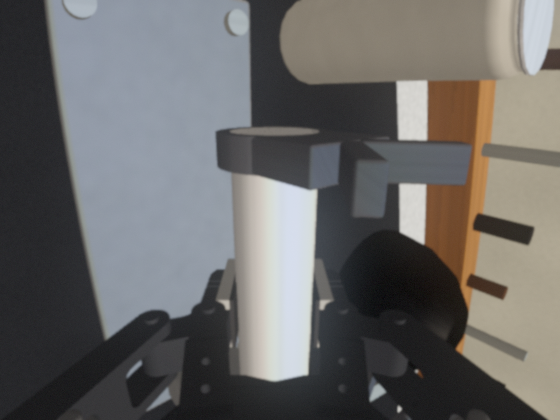

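```bash
python3 -m creep '[[0,3,0,0,0,0,1],[0,6,0,0,0,0,1],[0,9,0,0,0,0,1],[0,12,0,0,0,0,1],[0,15,0,0,0,0,1],[0,18,0,0,0,0,1],[0,21,0,0,0,0,1],[0,24,0,0,0,0,1],[0,27,0,0,0,0,1],[0,30,0,0,0,0,1]]' 60
python3 wlook.py w5 .5708 .2634 -.2446
```

```text
clock: 5.08
tool_pos: [0.5425, 0.293, 0.1392]
tcp_rot: [[0.621, 0.244, 0.745], [-0.16, 0.97, -0.184], [-0.767, -0.005, 0.641]]
force: [-8.2, -0.9, 7.4]
width: 0.0306
btn [321.9925 347.1152]
h1 [306.3488 399.7948]
h2 [303.7811 443.5216]
c1 [137.0715 449.8286]
c2 [258.3726 376.9031]
c3 [252.0948  54.1399]
c4 [53.3434 40.6317]
5.0833 [0.5425 0.293  0.1392]
```

View pics/w5_raw.png

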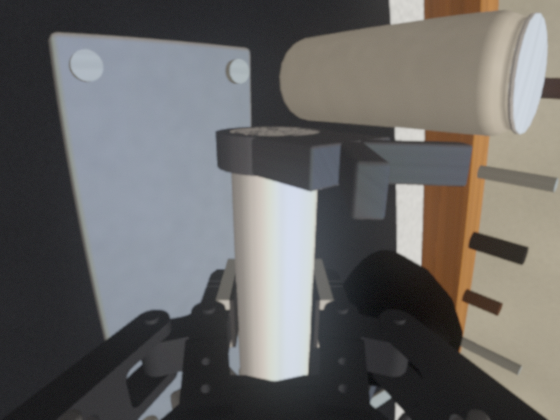

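The vee stays at the same pixel (row 130–185) while the base corner moved down, so the sleeve is coming along with the fingers.

```bash
python3 -m creep '[[0,1,0,0,0,0,1],[0,2,0,0,0,0,1],[0,3,0,0,0,0,1],[0,4,0,0,0,0,1],[0,4,0,0,0,0,1],[0,4,0,0,0,0,1]]'
python3 - <<'E'
from plan import *
o=monitor.get_obs();Rc=Rcradle(-.2446);print((Rc.T@(o["tool_pos"]-[.5358,.2658,.1392]))*1e3,Rc.T@o["force"])
E
python3 -m creep '[[0,0.7,0,0,0,0,1],[0,1.4,0,0,0,0,1],[0,1.4,0,0,0,0,1],[0,1.4,0,0,0,0,1]]'
python3 - <<'E'
from plan import *
from workcell import imaging
import cv2
o=monitor.get_obs();Rc=Rcradle(-.2446);print((Rc.T@(o["tool_pos"]-[.5358,.2658,.1392]))*1e3,Rc.T@o["force"])
ims=[]
for n,(x,y) in {"scene":(400,225),"side":(258,310)}.items():
    im=imaging.capture(n); c=im[y-50:y+50,x-65:x+65]
    ims.append(cv2.resize(c,None,fx=3,fy=3,interpolation=cv2.INTER_CUBIC))
cv2.imwrite("pics/s1.png",cv2.hconcat(ims))
E
```

```text
clock: 5.63
tool_pos: [0.5438, 0.2983, 0.1392]
tcp_rot: [[0.622, 0.242, 0.745], [-0.157, 0.97, -0.184], [-0.767, -0.003, 0.641]]
force: [-8.3, -1.2, 5.2]
width: 0.0308
[-0.0678 33.4353  0.0072] [-7.7443 -3.1998  5.1907]
clock: 5.97
tool_pos: [0.5441, 0.2994, 0.1392]
tcp_rot: [[0.622, 0.243, 0.745], [-0.158, 0.97, -0.184], [-0.767, -0.003, 0.641]]
force: [-7.9, -1.0, 5.8]
width: 0.0305
[-0.0567 34.6478 -0.0072] [-7.4514 -2.8966  5.7998]
```

View pics/s1.png

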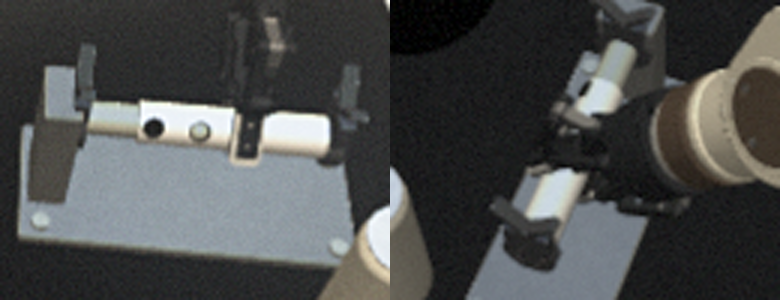

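```bash
python3 -m creep '[[0,1,0,0,0,0,1],[0,2,0,0,0,0,1],[0,2,0,0,0,0,1],[0,2,0,0,0,0,1]]'
python3 - <<'E'
from plan import *
o=monitor.get_obs();Rc=Rcradle(-.2446);print((Rc.T@(o["tool_pos"]-[.5358,.2658,.1392]))*1e3,Rc.T@o["force"])
E
```

```text
clock: 6.4
tool_pos: [0.5443, 0.3002, 0.1392]
tcp_rot: [[0.621, 0.244, 0.745], [-0.16, 0.97, -0.184], [-0.767, -0.005, 0.642]]
force: [-10.5, -3.3, 8.3]
width: 0.0305
[-0.0672 35.4146 -0.0432] [-9.378  -5.7155  8.2755]
```

```bash
python3 -m creep '[[0,1,0,0,0,0,1],[0,2,0,0,0,0,1],[0,2,0,0,0,0,1],[0,2,0,0,0,0,1]]'
python3 - <<'E'
from plan import *
o=monitor.get_obs();Rc=Rcradle(-.2446);print((Rc.T@(o["tool_pos"]-[.5358,.2658,.1392]))*1e3,Rc.T@o["force"])
E
python3 -m creep '[[0,-2,0,0,0,0,1],[0,-4,0,0,0,0,1],[0,-4.5,0,0,0,0,1],[0,-4.5,0,0,0,0,1]]'
python3 - <<'E'
from plan import *
o=monitor.get_obs();Rc=Rcradle(-.2446);print((Rc.T@(o["tool_pos"]-[.5358,.2658,.1392]))*1e3,Rc.T@o["force"])
E
```

```text
clock: 6.73
tool_pos: [0.5444, 0.3007, 0.1391]
tcp_rot: [[0.621, 0.246, 0.744], [-0.164, 0.969, -0.183], [-0.767, -0.008, 0.642]]
force: [-14.3, -6.8, 11.0]
width: 0.0308
[-0.0732 35.9186 -0.0718] [-12.2549 -10.0295  10.9712]
clock: 7.07
tool_pos: [0.5442, 0.2996, 0.1392]
tcp_rot: [[0.622, 0.242, 0.745], [-0.156, 0.97, -0.185], [-0.768, -0.001, 0.641]]
force: [-7.9, 1.5, 3.4]
width: 0.0307
[-0.0591 34.8103  0.0289] [-8.0375 -0.4413  3.4432]
```

Locked: pushing 2 mm further raised the force from 3 to 10 N with almost no travel. I'll release and back off.

```bash
python3 -m creep '[[0,0,0,0,0,0,0.3],[0,0,0,0,0,0,0.3],[0,0,0,0,0,0,0.2],[-25,0,0,0,0,0,0],[-60,0,0,0,0,0,0],[-100,0,0,0,0,0,0],[-110,-30,10,0,0,0,0],[-110,-30,10,0,0,0,0],[-110,-30,10,0,0,0,0]]' 
python3 wlook.py w6 .5708 .2634 -.2446
python3 - <<'E'
from workcell import imaging
import cv2
ims=[]
for n,(x,y) in {"scene":(400,225),"side":(258,310)}.items():
    im=imaging.capture(n); c=im[y-50:y+50,x-65:x+65]
    ims.append(cv2.resize(c,None,fx=3,fy=3,interpolation=cv2.INTER_CUBIC))
cv2.imwrite("pics/s2.png",cv2.hconcat(ims))
E
```

```text
clock: 7.82
tool_pos: [0.4771, 0.2854, 0.2318]
tcp_rot: [[0.625, 0.244, 0.742], [-0.156, 0.97, -0.188], [-0.765, 0.002, 0.644]]
force: [-0.6, -0.1, -0.1]
width: 0.0852
btn [286.8399 218.6506]
h1 [278.8714 259.2353]
h2 [278.8093 296.216 ]
c1 [161.7818 327.7029]
c2 [251.4914 289.1198]
c3 [244.7485  44.2989]
c4 [124.2368  32.5929]
7.8167 [0.4771 0.2854 0.2318]
```

View pics/w6.png

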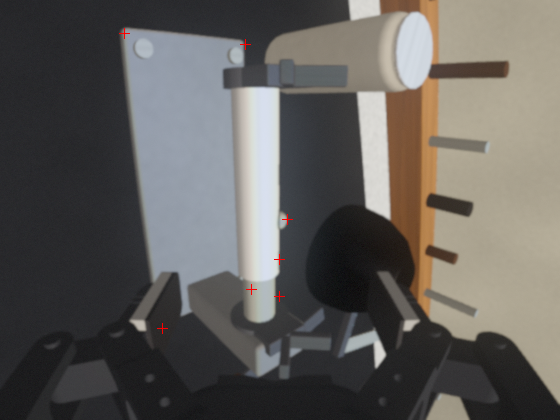

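View pics/s2.png

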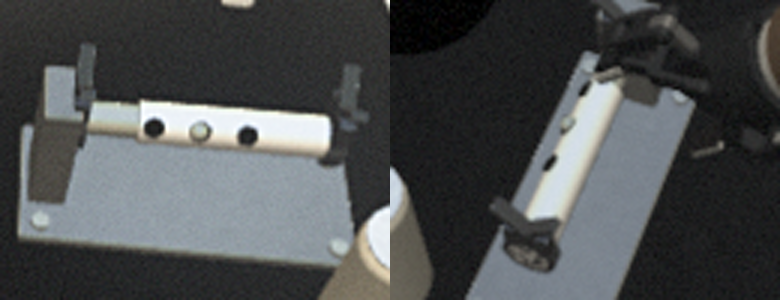

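Images show the button standing out in the middle hole (scene crop 200,131), with free holes on either side. The sleeve is one hole out. Next, the roller.

```bash
cat >> plan.py <<'E'
def down(yaw): return Rcradle(yaw)@np.array([[0,0,1.],[0,1,0],[-1,0,0]])
E
python3 - <<'E'
from plan import *
print(rows(down(-.262),[.508,-.229,.24])); print(rows(down(-.262),[.49,.2,.30]))
E
```

```text
(array([  92.3, -491.5,  125.3]), array([ 0.87, 39.97, -0.25]))
(array([-32.5, -80. ,  70.5]), array([ 0.87, 39.97, -0.25]))
```

```bash
python3 -m creep '[[-25,-10,20,0,0,0,0],[-35,-40,60,0.9,7,0,0],[-35,-80,70,0.9,14,0,0],[-35,-120,70,0.9,21,0,0],[10,-160,90,0.9,28,0,0],[45,-491,125,0.9,40,0,0],[45,-491,125,0.9,40,0,0],[45,-491,125,0.9,40,0,0],[45,-491,125,0.9,40,0,0],[45,-491,125,0.9,40,0,0]]' 40
python3 - <<'E'
from plan import *
print(rows(down(-.262),[.508,-.229,.24]))
E
```

```text
clock: 8.8
tool_pos: [0.4874, -0.0779, 0.2798]
tcp_rot: [[-0.001, 0.259, 0.966], [0.005, 0.966, -0.259], [-1.0, 0.004, -0.002]]
force: [1.7, -0.3, -0.4]
width: 0.0856
(array([  39. , -140.8,   59.1]), array([ 0.02, -0.14, -0.26]))
```

```bash
python3 -m creep '[[39,-141,59,0,0,0,0],[39,-141,59,0,0,0,0],[39,-141,59,0,0,0,0],[39,-141,59,0,0,0,0],[39,-141,59,0,0,0,0],[39,-141,59,0,0,0,0],[39,-141,59,0,0,0,0]]'
cat > rlook.py <<'E'
import sys,cv2
from plan import *
C=tuple(map(float,sys.argv[2:5]))
o=monitor.get_obs(); im=imaging.capture("wrist"); cv2.imwrite(f"pics/{sys.argv[1]}_raw.png",im)
np.savez(f"pics/{sys.argv[1]}.npz",R=o["tcp_rot"],p=o["tool_pos"])
cm,V=wristview(o); ov=im.copy()
for L in ((0,-100,58),(0,100,58),(0,-81,80),(0,81,80),(0,0,80)):
    q=project(cm,place(C,np.array(L)/1000.),V)[0]; print(L,q)
    cv2.drawMarker(ov,tuple(int(round(v)) for v in q),(0,0,255),cv2.MARKER_CROSS,10,1)
cv2.imwrite(f"pics/{sys.argv[1]}.png",ov); print(o["clock"],o["tool_pos"])
E
python3 rlook.py r1 .5084 -.2288 -.262
```

```text
clock: 9.38
tool_pos: [0.5076, -0.2264, 0.2406]
tcp_rot: [[-0.001, 0.258, 0.966], [0.006, 0.966, -0.258], [-1.0, 0.006, -0.002]]
force: [-0.1, 0.6, 0.2]
width: 0.0853
(0, -100, 58) [275.5818 313.6856]
(0, 100, 58) [275.8197  78.7457]
(0, -81, 80) [275.6647 310.6053]
(0, 81, 80) [275.8953 106.1411]
(0, 0, 80) [275.7801 218.9117]
9.3833 [ 0.5076 -0.2264  0.2406]
```

View pics/r1.png

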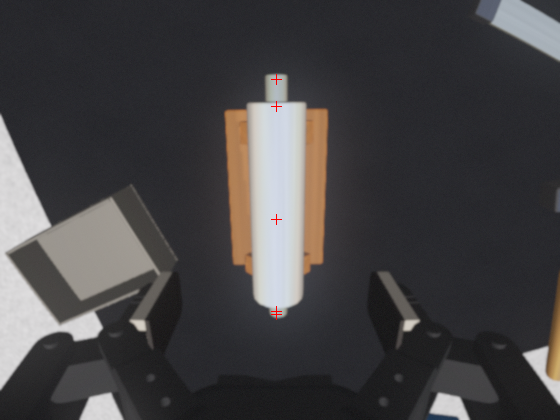

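```bash
python3 - <<'E'
import cv2
im=cv2.imread("pics/r1_raw.png")
a=cv2.resize(im[60:130,230:320],None,fx=5,fy=5,interpolation=cv2.INTER_CUBIC)
b=cv2.resize(im[260:330,230:320],None,fx=5,fy=5,interpolation=cv2.INTER_CUBIC)
cv2.imwrite("pics/r1_z.png",cv2.hconcat([a[:, :395],b[:, :395]]))
E
```

```text
(no output)
```

View pics/r1_z.png

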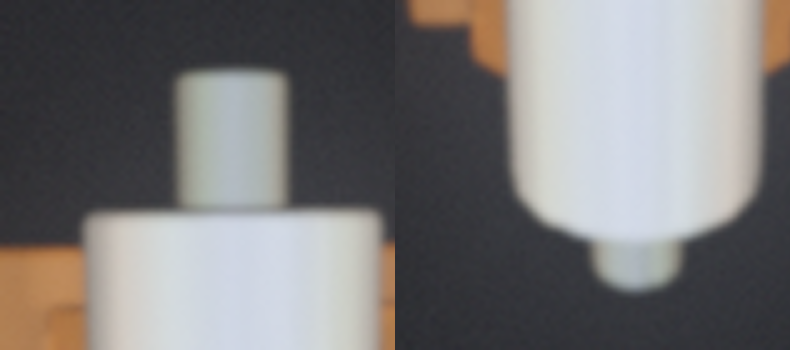

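```bash
cat > fitr1.py <<'E'
from plan import *
from scipy.optimize import least_squares
d=np.load("pics/r1.npz"); cm,V=wristview(dict(tcp_rot=d["R"],tool_pos=d["p"]))
B=[((0,81,80),(276.4,101.6)),((0,100,66),(276,73.6)),((0,-81,80),(278,307.6)),((0,-100,66),(278,318))]
f=lambda p:np.concatenate([project(cm,place(p,np.array(L)/1000),V)[0]-q for L,q in B])
r=least_squares(f,[.508,-.229,-.262]);print(r.x,f(r.x))
C=r.x
print(rows(down(C[2]),[C[0],C[1],.058+.052]))
E
python3 fitr1.py
```

```text
[ 0.5102 -0.2265 -0.252 ] [-0.0325  0.3815  0.0379  0.3374  0.0011  0.2364 -0.0063 -1.4193]
(array([131.2,  -0.7,   2.7]), array([-0.46, -0.08, -0.31]))
```

```bash
python3 -m creep '[[0,0,3,-0.5,0,-0.3,0.3],[35,-0.5,3,-0.5,0,-0.3,0.3],[70,-0.5,3,-0.5,0,-0.3,0.3],[100,-0.5,3,-0.5,0,-0.3,0.3],[120,-0.5,3,-0.5,0,-0.3,0.3],[131,-0.5,3,-0.5,0,-0.3,0.3],[131,-0.5,3,-0.5,0,-0.3,0.3],[131,-0.5,3,-0.5,0,-0.3,0.3],[131,-0.5,3,-0.5,0,-0.3,0.3]]' 
python3 rlook.py r2 .5102 -.2265 -.252; python3 -c "
from plan import *
print(rows(down(-.252),[.5102,-.2265,.110]))"
```

```text
clock: 10.18
tool_pos: [0.5121, -0.2272, 0.1128]
tcp_rot: [[0.003, 0.248, 0.969], [-0.002, 0.969, -0.248], [-1.0, -0.001, 0.004]]
force: [0.6, -0.4, -0.5]
width: 0.0601
(0, -100, 58) [269.3846 445.3503]
(0, 100, 58) [266.4428  47.0242]
(0, -81, 80) [268.7566 462.5682]
(0, 81, 80) [265.4884 103.5419]
(0, 0, 80) [267.3252 326.95  ]
10.1833 [ 0.5121 -0.2272  0.1128]
(array([ 3. ,  0.4, -2.2]), array([0.05, 0.24, 0.06]))
```

View pics/r2.png

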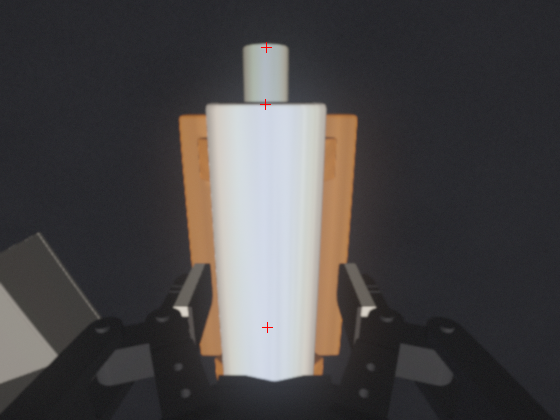

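```bash
python3 -m creep '[[2,0,-2,0,0,0,0.3],[2,0,-2,0,0,0,0.3],[2,0,-2,0,0,0,0.45],[2,0,-2,0,0,0,1],[2,0,-2,0,0,0,1],[2,0,-2,0,0,0,1],[2,0,-2,0,0,0,1],[2,0,-2,0,0,0,1]]' 60
python3 -c "
from plan import *
print(rows(down(-.252),[.5102,-.2265,.110]))"
```

```text
clock: 10.9
tool_pos: [0.5093, -0.2269, 0.1099]
tcp_rot: [[0.002, 0.249, 0.968], [-0.001, 0.968, -0.249], [-1.0, -0.001, 0.002]]
force: [-0.1, -0.5, 4.8]
width: 0.0424
(array([-0.1,  0.6,  0.8]), array([0.  , 0.1 , 0.03]))
```

```bash
python3 -m creep '[[-4,0,0,0,0,0,1],[-10,0,0,0,0,0,1],[-25,0,0,0,0,0,1],[-50,0,0,0,0,0,1],[-80,0,0,0,0,0,1],[-110,0,0,0,0,0,1],[-140,0,0,0,0,0,1],[-170,0,0,0,0,0,1],[-190,0,0,0,0,0,1],[-190,0,0,0,0,0,1]]' 60
python3 - <<'E'
from plan import *
import cv2
o=monitor.get_obs(); im=imaging.capture("wrist"); cv2.imwrite("pics/r3.png",im); np.savez("pics/r3.npz",R=o["tcp_rot"],p=o["tool_pos"])
print(rows(down(-.2446),[.5708,.2634,.150+.052+.09]))
E
```

```text
clock: 11.73
tool_pos: [0.5101, -0.2272, 0.3034]
tcp_rot: [[0.007, 0.249, 0.968], [-0.004, 0.968, -0.249], [-1.0, -0.002, 0.007]]
force: [1.3, -0.0, -6.4]
width: 0.0424
(array([  7.7, 490.1, -62.7]), array([-0.42,  0.2 ,  0.06]))
```

View pics/r3.png

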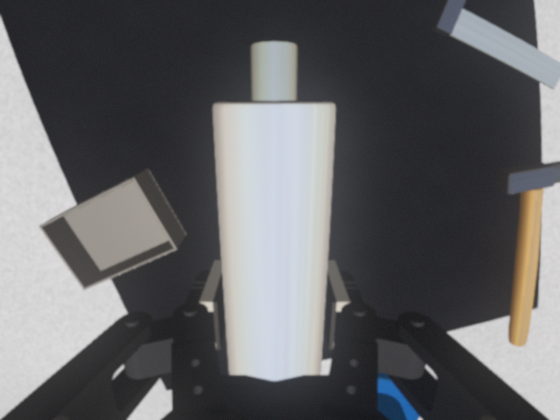

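```bash
python3 - <<'E'
import cv2
im=cv2.imread("pics/r3.png")
a=cv2.resize(im[30:120,210:340],None,fx=3,fy=5,interpolation=cv2.INTER_CUBIC)
b=cv2.resize(im[320:410,210:340],None,fx=3,fy=5,interpolation=cv2.INTER_CUBIC)
cv2.imwrite("pics/r3_z.png",cv2.hconcat([a,b]))
E
```

```text
(no output)
```

View pics/r3_z.png

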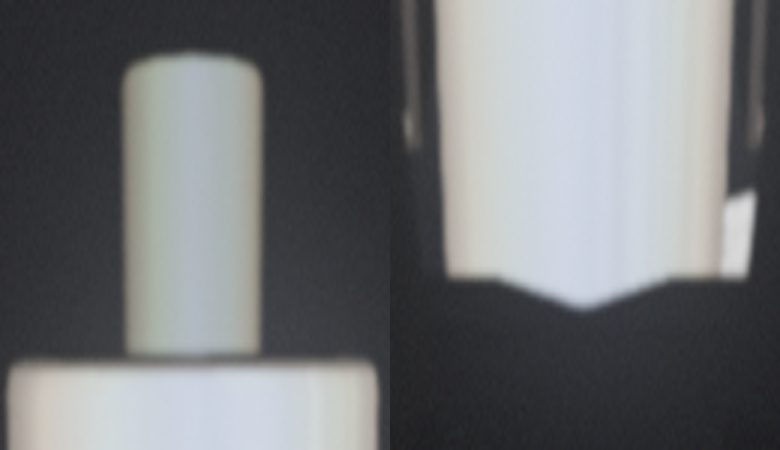

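```bash
python3 - <<'E'
from plan import *
from scipy.optimize import least_squares
cm=imaging.camera_model("wrist"); V=np.linalg.inv(cm["hand_eye"])
def pr(x,y,z): return project(cm,np.array([[x,y,z]])/1000.,V)[0]
def f(p,full=True):
    d,y,z,pit=p; c,s=np.cos(pit),np.sin(pit)   # pitch: rot about tool z ; x toward down
    P=lambda L,h:(d-h*c-L*s, y+L*c-h*s, z)
    a=pr(*P(81,22)); b=pr(*P(100,8))
    return np.array([a[0]-274,a[1]-102,b[0]-273.8,b[1]-40.2,(d-52)/2,pit*100])
r=least_squares(f,[52,0,0,0]);print(r.x,f(r.x))
for q in ([54,0,0,0],[52,0,0,0],[52,0,0,.02]): print(q,f(q))
E
```

```text
[51.8321  0.7471  0.5     0.0008] [-0.0568 -0.0713  0.0619  0.0754 -0.084   0.0769]
[54, 0, 0, 0] [-1.7211  2.3925 -1.467   3.6674  1.      0.    ]
[52, 0, 0, 0] [-1.7542  2.4943 -1.4963  2.6735  0.      0.    ]
[52, 0, 0, 0.02] [-1.7775  4.2058 -1.5253  2.2537  0.      2.    ]
```

```bash
python3 -m creep '[[0,15,-2,0,0,0,1],[0,40,-5,0,0,0,1],[0,75,-10,0,0,0,1],[0,115,-15,0,0,0,1],[0,155,-20,0,0,0,1],[0,195,-25,0,0,0,1],[0,235,-30,0,0,0,1],[0,275,-35,0,0,0,1],[0,315,-40,0,0,0,1],[0,350,-45,0,0,0,1]]' 60
python3 - <<'E'
from plan import *
R=down(-.2446);print(rows(R,np.array([.5708,.2634,.292])-R@[0,.00075,.0005]))
E
```

```text
clock: 12.62
tool_pos: [0.5509, 0.1259, 0.2951]
tcp_rot: [[-0.006, 0.248, 0.969], [-0.001, 0.969, -0.248], [-1.0, -0.003, -0.006]]
force: [1.0, -0.7, -5.3]
width: 0.0425
(array([  2.8, 137.4, -15.4]), array([-0.36, -0.32,  0.16]))
```

```bash
python3 -m creep '[[2,40,-5,-0.4,-0.3,0.1,1],[2,75,-10,-0.4,-0.3,0.1,1],[2,105,-13,-0.4,-0.3,0.1,1],[2,125,-15,-0.4,-0.3,0.1,1],[2,135,-15.5,-0.4,-0.3,0.1,1],[2,137,-15.5,-0.4,-0.3,0.1,1],[2,137,-15.5,-0.4,-0.3,0.1,1],[2,137,-15.5,-0.4,-0.3,0.1,1]]'
python3 wlook.py p1 .5708 .2634 -.2446
python3 - <<'E'
from plan import *
import cv2
R=down(-.2446);print(rows(R,np.array([.5708,.2634,.202])-R@[0,.00075,.0005]),monitor.get_obs()["tcp_rot"])
ims=[]
for n,(x,y) in {"scene":(410,200),"side":(258,290)}.items():
    im=imaging.capture(n); c=im[y-60:y+60,x-65:x+65]
    ims.append(cv2.resize(c,None,fx=3,fy=3,interpolation=cv2.INTER_CUBIC))
cv2.imwrite("pics/s3.png",cv2.hconcat(ims))
E
```

```text
clock: 13.28
tool_pos: [0.5711, 0.2587, 0.2953]
tcp_rot: [[0.003, 0.244, 0.97], [-0.002, 0.97, -0.244], [-1.0, -0.001, 0.003]]
force: [-0.2, -0.3, -5.6]
width: 0.0423
btn [291.9007 206.7496]
h1 [285.6548 243.4378]
h2 [285.3011 278.5333]
c1 [227.0778 278.6577]
c2 [316.9145 278.2848]
c3 [326.4299  43.6215]
c4 [215.0945  43.963 ]
13.2833 [0.5711 0.2587 0.2953]
(array([93.9,  4. , -2.6]), array([-0.12,  0.23,  0.03])) [[ 0.0038  0.2441  0.9697]
 [-0.0015  0.9697 -0.2441]
 [-1.     -0.0006  0.004 ]]
```

View pics/p1_raw.png

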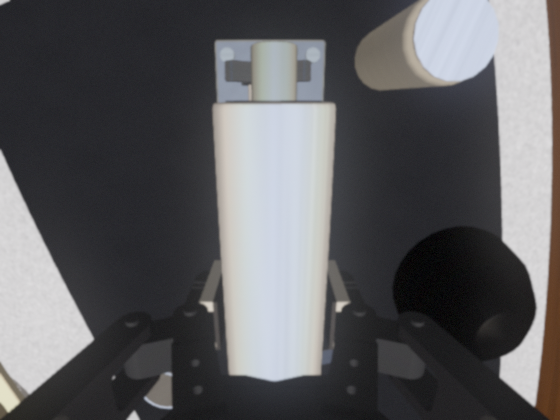

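View pics/s3.png

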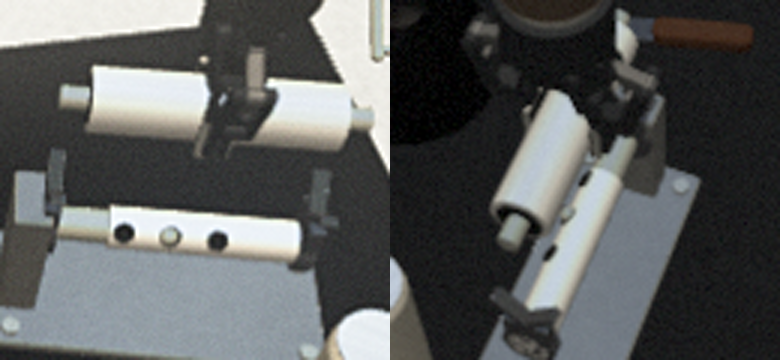

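```bash
python3 -m creep '[[20,4,-2.6,0,0.2,0,1],[40,4,-2.6,0,0.2,0,1],[50,4,-2.6,0,0.2,0,1],[54,4,-2.6,0,0.2,0,1],[54,4,-2.6,0,0.2,0,1],[54,4,-2.6,0,0.2,0,1],[54,4,-2.6,0,0.2,0,1]]'
python3 wlook.py p2 .5708 .2634 -.2446
python3 - <<'E'
from plan import *
import cv2
R=down(-.2446);print(rows(R,np.array([.5708,.2634,.202])-R@[0,.00075,.0005]))
d=np.load("pics/p2.npz"); cm,V=wristview(dict(tcp_rot=d["R"],tool_pos=d["p"]))
for L in ((-21,87,160),(21,87,160),(-21,99,160),(21,99,160)): print(L,project(cm,place((.5708,.2634,-.2446),np.array(L)/1000.),V)[0])
im=cv2.imread("pics/p2_raw.png");cv2.imwrite("pics/p2_z.png",cv2.resize(im[0:120,200:350],None,fx=5,fy=5,interpolation=cv2.INTER_CUBIC))
E
```

```text
clock: 14.02
tool_pos: [0.571, 0.2647, 0.2442]
tcp_rot: [[0.005, 0.243, 0.97], [0.002, 0.97, -0.243], [-1.0, 0.003, 0.004]]
force: [0.3, -0.4, -7.2]
width: 0.0424
btn [298.1822 239.9496]
h1 [290.2434 281.7677]
h2 [289.5396 321.4358]
c1 [222.4988 308.6031]
c2 [323.7115 308.1847]
c3 [337.1221  42.9675]
c4 [207.336   43.1811]
14.0167 [0.571  0.2647 0.2442]
(array([42.3, -2.3, -0.5]), array([-0.03,  0.24, -0.18]))
(-21, 87, 160) [225.474   92.7694]
(21, 87, 160) [319.0089  92.5725]
(-21, 99, 160) [224.4238  64.4863]
(21, 99, 160) [319.8797  64.3088]
```

View pics/p2_z.png

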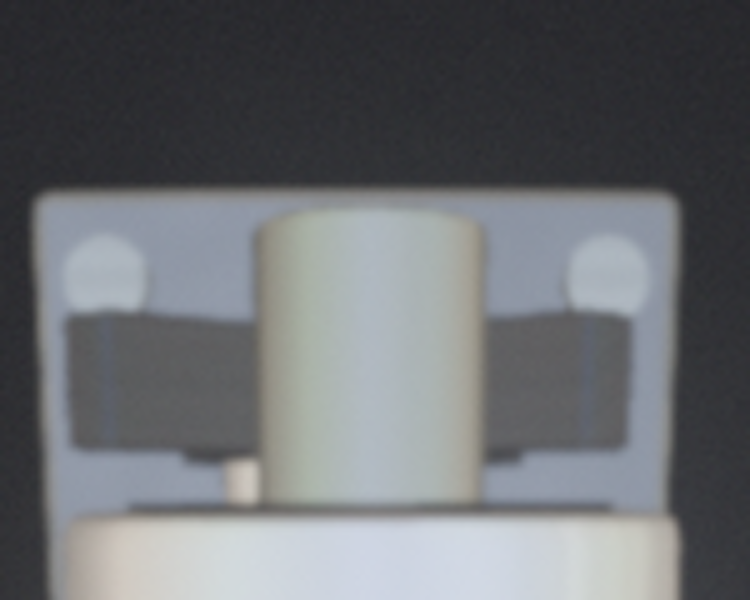

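```bash
python3 - <<'E'
from plan import *
cm=imaging.camera_model("wrist"); print(cm["hand_eye"],cm["intrinsics"])
V=np.linalg.inv(cm["hand_eye"])
for P in ((30,81,0),(30,81,.5),(44,100,0),(86,93,0),(86,93,-2.5),(44,93,0)):
    P=np.array(P)/1000.; print(P,V[:3,:3]@P+V[:3,3],project(cm,P,V)[0])
E
```

```text
[[-0.0007  0.3175 -0.9483 -0.0711]
 [-0.0012  0.9483  0.3175  0.0825]
 [ 1.      0.0014 -0.0003  0.0005]
 [ 0.      0.      0.      1.    ]] [[330.2648   0.     274.2138]
 [  0.     330.2648 208.8336]
 [  0.       0.       1.    ]]
[0.03  0.081 0.   ] [-0.0006  0.0307 -0.0963] [272.2215 104.4958]
[0.03   0.081  0.0005] [-0.0001  0.0307 -0.0963] [273.9225 104.4934]
[0.044 0.1   0.   ] [-0.0006  0.0531 -0.1035] [272.2814  42.8724]
[0.086 0.093 0.   ] [-0.0006  0.0598 -0.1456] [272.7786  74.9219]
[ 0.086   0.093  -0.0025] [-0.0031  0.0598 -0.1456] [267.1831  74.9333]
[0.044 0.093 0.   ] [-0.0006  0.0465 -0.1058] [272.3372  65.8611]
```

```bash
python3 - <<'E'
from plan import *
from scipy.optimize import brentq
cm=imaging.camera_model("wrist"); V=np.linalg.inv(cm["hand_eye"])
R=np.load("pics/p2.npz")
g=lambda x,row:brentq(lambda y:project(cm,np.array([x,y,0])/1000.,V)[0][1]-row,20,140)
print("drum end",g(30,102.6),"vee in",g(84.2,89.2),"vee out",g(84.2,62.6),"journal end",g(44,40.8))
o=monitor.get_obs();print(o["tool_pos"],o["tcp_rot"][:,0],rows(down(-.2446),[.5708,.2634,.202]))
E
```

```text
drum end 81.53897074233878 vee in 86.81883196064626 vee out 98.02536262591425 journal end 100.62267955843
[0.571  0.2648 0.2443] [ 0.0048  0.002  -1.    ] (array([42.3, -1.5, -0. ]), array([-0.03,  0.24, -0.18]))
```

```bash
python3 -m creep '[[10,-1.2,-1.2,0,0.2,-0.2,1],[20,-1.2,-1.2,0,0.2,-0.2,1],[28,-1.2,-1.2,0,0.2,-0.2,1],[33,-1.2,-1.2,0,0.2,-0.2,1],[35,-1.2,-1.2,0,0.2,-0.2,1],[36,-1.2,-1.2,0,0.2,-0.2,1],[36,-1.2,-1.2,0,0.2,-0.2,1],[36,-1.2,-1.2,0,0.2,-0.2,1]]'
python3 - <<'E'
from plan import *
import cv2
R=down(-.2446);print(rows(R,np.array([.5708,.2634,.202])-R@[0,.00075,.0005]))
o=monitor.get_obs();im=imaging.capture("wrist");cv2.imwrite("pics/p3_z.png",cv2.resize(im[0:120,200:350],None,fx=5,fy=5,interpolation=cv2.INTER_CUBIC));print(o["force"])
ims=[]
for n,(x,y) in {"scene":(410,200),"side":(258,290)}.items():
    im=imaging.capture(n); c=im[y-60:y+60,x-65:x+65]
    ims.append(cv2.resize(c,None,fx=3,fy=3,interpolation=cv2.INTER_CUBIC))
cv2.imwrite("pics/s4.png",cv2.hconcat(ims))
E
```

```text
clock: 14.73
tool_pos: [0.5691, 0.2639, 0.207]
tcp_rot: [[-0.001, 0.242, 0.97], [-0.001, 0.97, -0.242], [-1.0, -0.002, -0.001]]
force: [-1.0, 0.7, -5.7]
width: 0.0422
(array([ 5. , -0.9,  1.3]), array([-0.01, -0.06,  0.1 ]))
[-0.9945  0.684  -5.6782]
```

View pics/p3_z.png

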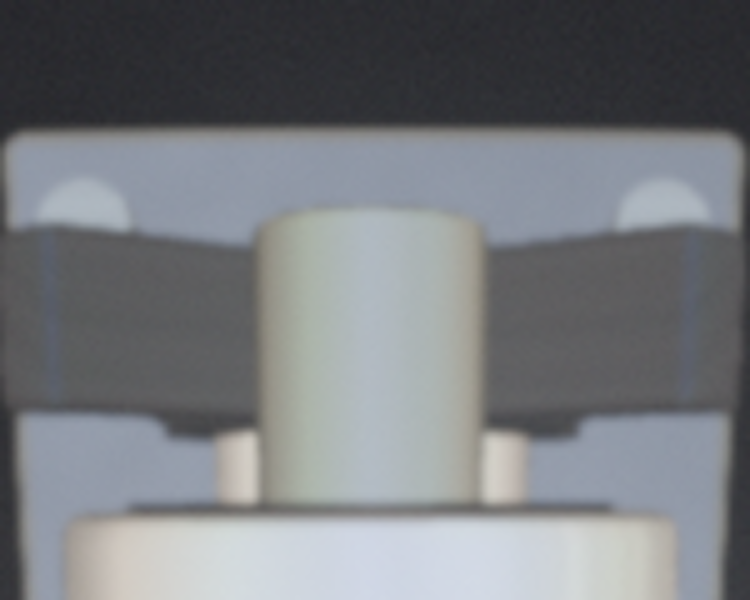

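View pics/s4.png

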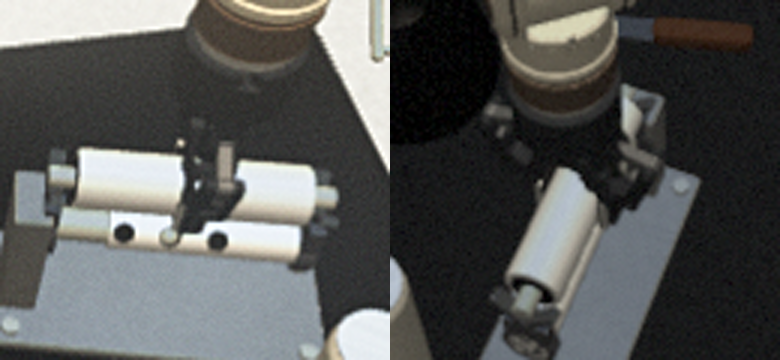

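```bash
python3 -m creep '[[1,0,0,0,0,0,1],[2,0,0,0,0,0,1],[3,0,0,0,0,0,1],[3.5,0,0,0,0,0,1],[3.5,0,0,0,0,0,1],[3.5,0,0,0,0,0,1]]'
python3 -m creep '[[0.5,0,0,0,0,0,1],[1,0,0,0,0,0,1],[1,0,0,0,0,0,1],[1,0,0,0,0,0,1]]'
```

```text
clock: 15.38
tool_pos: [0.5688, 0.2638, 0.2031]
tcp_rot: [[-0.002, 0.242, 0.97], [-0.002, 0.97, -0.242], [-1.0, -0.002, -0.002]]
force: [0.6, 0.3, -6.0]
width: 0.0426
clock: 15.72
tool_pos: [0.5689, 0.2638, 0.2023]
tcp_rot: [[-0.002, 0.242, 0.97], [-0.002, 0.97, -0.242], [-1.0, -0.002, -0.001]]
force: [0.8, 0.4, -4.9]
width: 0.0425
```

```bash
python3 -m creep '[[0.5,0,0,0,0,0,1],[1,0,0,0,0,0,1],[1,0,0,0,0,0,1],[1,0,0,0,0,0,1]]'
python3 -m creep '[[0.5,0,0,0,0,0,1],[1,0,0,0,0,0,1],[1,0,0,0,0,0,1],[1,0,0,0,0,0,1]]'
```

```text
clock: 16.05
tool_pos: [0.569, 0.2638, 0.2021]
tcp_rot: [[-0.001, 0.243, 0.97], [-0.001, 0.97, -0.243], [-1.0, -0.002, -0.001]]
force: [-2.1, -1.0, 0.9]
width: 0.0424
clock: 16.38
tool_pos: [0.569, 0.2639, 0.202]
tcp_rot: [[-0.0, 0.242, 0.97], [-0.001, 0.97, -0.242], [-1.0, -0.001, -0.0]]
force: [-3.3, -2.0, 5.9]
width: 0.0423
```

Contact came at the expected height (TCP 0.202). I'll relax the press a little and check before letting go.

```bash
python3 -m creep '[[-0.5,0,0,0,0,0,1],[-0.5,0,0,0,0,0,1],[-0.5,0,0,0,0,0,1]]' 20
python3 - <<'E'
from plan import *
import cv2
im=imaging.capture("wrist");ims=[cv2.resize(im[0:120,200:350],None,fx=2.6,fy=3)]
for n,(x,y) in {"scene":(410,200),"side":(258,290)}.items():
    im=imaging.capture(n); c=im[y-40:y+60,x-65:x+65]
    ims.append(cv2.resize(c,None,fx=3,fy=3.6,interpolation=cv2.INTER_CUBIC))
cv2.imwrite("pics/s5.png",cv2.hconcat(ims[1:])); cv2.imwrite("pics/p5.png",ims[0])
E
```

```text
clock: 16.63
tool_pos: [0.569, 0.2638, 0.202]
tcp_rot: [[-0.001, 0.243, 0.97], [-0.001, 0.97, -0.243], [-1.0, -0.001, -0.0]]
force: [-2.9, -1.4, 7.3]
width: 0.0423
```

View pics/s5.png

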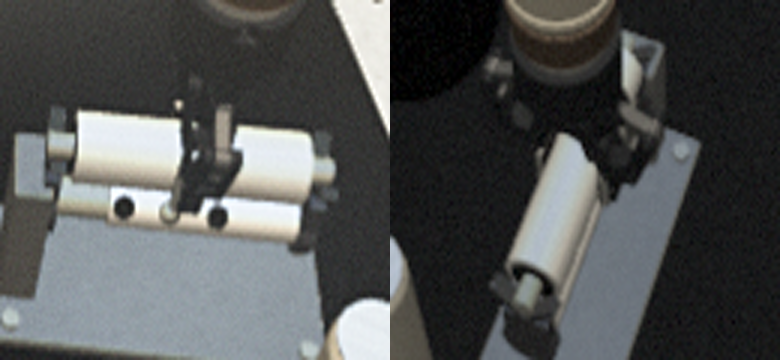

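View pics/p5.png

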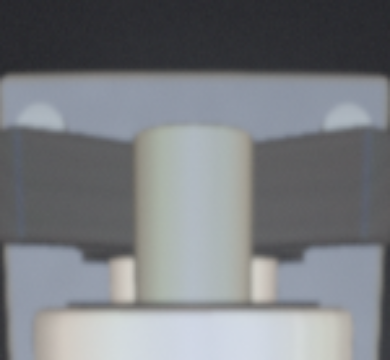

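```bash
python3 -m creep '[[-0.6,0,0,0,0,0,1],[-0.6,0,0,0,0,0,1],[-0.6,0,0,0,0,0,0.45],[-0.6,0,0,0,0,0,0.4],[-0.6,0,0,0,0,0,0.3],[-0.6,0,0,0,0,0,0.3],[-0.6,0,0,0,0,0,0.3]]' 20
python3 - <<'E'
from plan import *
import cv2
ims=[]
for n,(x,y) in {"scene":(410,200),"side":(258,290)}.items():
    im=imaging.capture(n); c=im[y-40:y+60,x-65:x+65]
    ims.append(cv2.resize(c,None,fx=3,fy=3.6,interpolation=cv2.INTER_CUBIC))
cv2.imwrite("pics/s6.png",cv2.hconcat(ims))
E
```

```text
clock: 17.37
tool_pos: [0.569, 0.2639, 0.201]
tcp_rot: [[-0.002, 0.242, 0.97], [-0.002, 0.97, -0.242], [-1.0, -0.002, -0.002]]
force: [-0.2, -0.5, -1.2]
width: 0.06
```

View pics/s6.png

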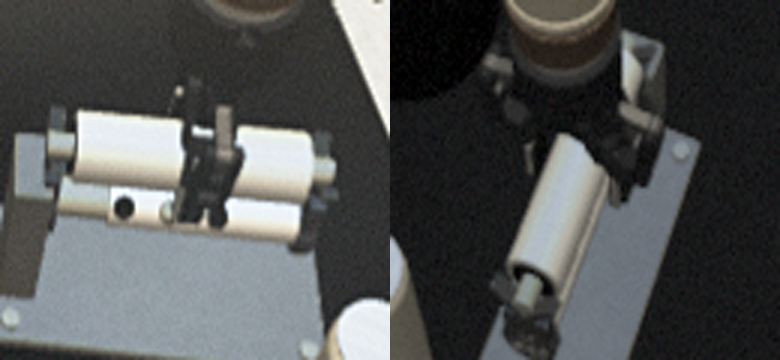

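The fingers are free and the roller hasn't moved. Retreating straight up.

```bash
python3 -m creep '[[-8,0,0,0,0,0,0.3],[-25,0,0,0,0,0,0.3],[-55,0,0,0,0,0,0.3],[-90,0,0,0,0,0,0.3],[-130,0,0,0,0,0,0.3],[-160,0,-30,0,0,0,0.3],[-160,0,-60,0,0,0,0.3],[-160,0,-60,0,0,0,0.3],[-160,0,-60,0,0,0,0.3]]'
python3 - <<'E'
from plan import *
import cv2
cv2.imwrite("pics/e_w.png",imaging.capture("wrist"))
ims=[]
for n,(x,y) in {"scene":(410,200),"side":(258,290)}.items():
    im=imaging.capture(n); cv2.imwrite(f"pics/e_{n}.png",im); c=im[y-40:y+60,x-65:x+65]
    ims.append(cv2.resize(c,None,fx=3,fy=3.6,interpolation=cv2.INTER_CUBIC))
cv2.imwrite("pics/s7.png",cv2.hconcat(ims))
E
```

```text
clock: 18.22
tool_pos: [0.51, 0.279, 0.3631]
tcp_rot: [[0.0, 0.241, 0.971], [-0.001, 0.971, -0.241], [-1.0, -0.001, 0.0]]
force: [-0.3, 0.2, -0.0]
width: 0.0596
```

View pics/s7.png

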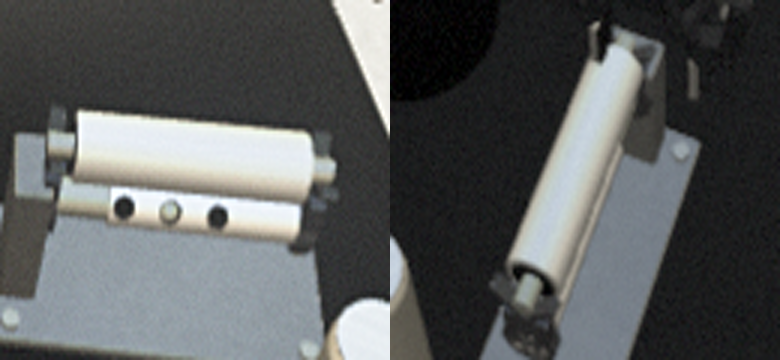

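View pics/e_w.png

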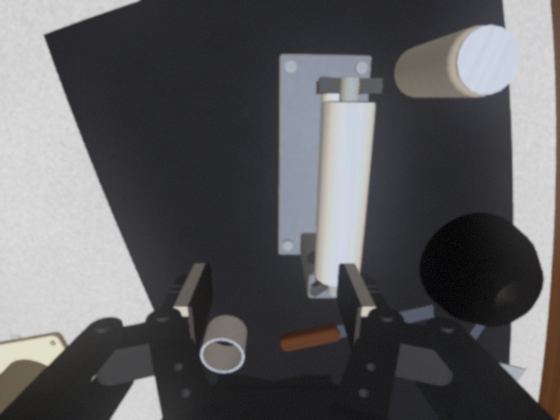

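View pics/e_scene.png

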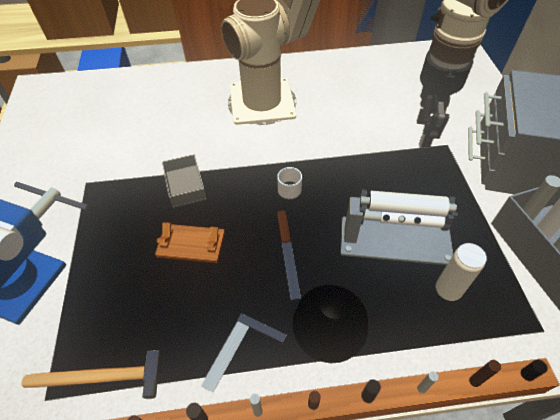

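Both journals lie in the vees, with the drum level between them. The button stands in the middle hole (scene crop 170,210), and the bystanders are at the same pixels as at the start. Handing in.

```bash
python3 - <<'E'
from workcell import order,monitor
print(monitor.get_obs()["clock"]); print(order.job_done())
E
```

```text
18.3667
the job is handed in; nothing more can be done
None
```

The cradle is one hole longer and the roller lies in its two vees. I handed the job in at about 18.4 s of the 48 s allowed.

- **Cradle:** I pinched across the button, slid the sleeve about 34 mm and released. Before releasing, pushing further raised the force from 3 to 10 N with almost no travel, so the sleeve is locked. The pictures show the button standing out in the middle hole.
- **Roller:** I gripped it at its middle, carried it over and lowered it in steps of about 1 mm. It touched down at the expected height of 150 mm and stayed put when the fingers opened. The last pictures show a journal in each vee, with the drum clear between them.
- **Rest of the bench:** By eye, the bystanders are at the same pixels as in the first picture. The gripper is clear of everything.

Three small measurements disagreed:
- **Cradle position:** the base corners gave a position about 4 mm off along the tube from the one the vees and button gave. I used the vees and button.
- **Roller placing:** before the final descent, the arm's reading and the wrist camera differed by about 1.5 mm. I split the difference, and the roller seated centred.
- **Button height:** I judged the button fully out from the lock test and the pictures, and did not measure its height directly.

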